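# Screw the lid back on the sugar bowl

## Task

Put the lid back on the sugar bowl. Set it level on the bowl's neck, turn it gently backwards (anticlockwise seen from above) until you feel it drop into its thread, then screw it down clockwise until it is fully home, and let go. The ceramic chips easily, so never press or twist hard, and leave the other things on the counter where they are.

Things in the scene. Friction and masses are not known exactly. Their poses are not given: they have to be found in the camera images.
- sugar_bowl: White ceramic sugar bowl, open on top, fixed by its non-slip foot. Origin: centre of its underside, z up. Belly 110 mm across at 38 mm height, two ear handles along its y axis (70 mm from the axis, 50 mm high). Above the belly a neck 50 mm in diameter with its rim at 94 mm. Its yaw says nothing about where the threads start; that differs every time.
- bowl_rim (a point): Centre of the bowl's rim, 94 mm up. The neck below it carries a three-start thread standing out 4 mm. Each 120 deg sector has a thread 3 mm thick that climbs 5.5 mm anticlockwise to 7 mm under the rim, a stop rib at its low end and an entry gap past its high end. Turned clockwise on top of the threads, the lid's lugs soon stop against the ribs.
- bowl_seat (a point): Point on the bowl's axis 72 mm up: the lid's origin is here when fully home (top plate on the rim). Lid set on the threads or ribs: origin 7 to 14 mm above it. Lid dropped into the gaps (now and then at once when set down): 5 mm above it. From there about 60 deg clockwise screws it down these 5 mm; 8 deg farther the lugs meet a hard stop.
- lid: White ceramic screw lid, about 0.13 to 0.21 kg, right way up on the counter at the start. Origin: centre of the skirt's lower edge, z up. Skirt 67 mm outer, 60 mm inner diameter; top plate 22 to 28 mm above the origin. More than 50 N between lid and bowl chips them.
- lid_lugs (a point): Lid's axis at the underside of its three rounded lugs, 2 mm above its origin (they clear the neck by 0.8 mm all round). Turned anticlockwise, 120 deg at most, they ride up the threads and fall 8 mm into the gaps; within 5 deg more a rib blocks them. A first drop of about 4 mm that does not block is only a lug leaving a rib's top: turn on.
- lid_grip (a point): Middle of the lid's upright finger grip, 40 mm above the lid's origin. The grip is flat: 38 mm long along the lid's x axis, 14 mm thick along its y axis, from 28 to 52 mm above the lid's origin. Between loosely set fingers the lid is turned like with a spanner and sinks by its own weight. Free turning takes under 0.1 N m; at a stop the torque rises at once.
- saucers: Bystander: stack of five white saucers, 140 mm across, 43 mm high; origin centre of underside.
- tongs: Bystander: small sprung steel sugar tongs lying flat, 120 mm long (x), 30 mm wide, 9 mm high; origin under the middle.
- incense_box: Bystander: long dark wooden incense box, 240 (x) by 50 by 36 mm; origin centre of underside.
- vase: Bystander: short glass vase, 72 mm across, 105 mm high; origin centre of underside.
- cup: Bystander: white espresso cup with a handle on its y side, 72 mm across, 50 mm high; origin centre of underside.
- milk_jug: Bystander: steel milk jug, 80 mm across, 95 mm high, handle on its x side; origin centre of underside.
- tamper: Bystander: coffee tamper standing on its 58 mm steel base, wooden handle, 84 mm high; origin centre of underside.

How it is judged:
By the outcome, as a careful person would: the job done as asked, in the order asked, and still so for the second after the job is handed in, with the robot touching nothing.
It also fails if it takes over 72 s, if anything falls off the work surface, if the arm or the gripper's body presses on something with over 40 N, if the wrist force passes 120 N, or if a joint passes its speed limit or range.

## Robot

A 6-joint arm with a two-finger parallel gripper is mounted at the origin on the work surface. World frame = base frame: x ahead of the robot, y to its left, z up, the work surface at z = 0. Lengths are in m, angles in rad, forces in N, time in s.
With the tool pointing down it reaches from about 0.35 to 0.925 m from the base axis. Payload 6.4 kg.
Tool frame: the origin (TCP) lies midway between the tips of the shut fingers; the grasp point (between the pads) lies 19 mm behind it; z points along the fingers, y is the direction in which the jaws open and shut (so a half turn about z gives the same grasp; the last joint's range is limited). The gripper opens to 85 mm and grips with 20 to 120 N. Pads are 22 mm wide; open, the fingers measure 114 mm over their backs; the gripper's body (76 mm by 85 mm) begins 54 mm behind the grasp point. The pads swing forward as they close: fully open they stand 13 mm farther back than shut.
Start: joints at [1.035, 0.245, 1.558, -0, 1.339, -0.174], TCP at [0.23, 0.608, 0.231] pointing down, gripper open.
Joint ranges: [-3.13, 3.13], [-1.02, 2.26], [0.13, 2.54], [-0.95, 4.09], [0.21, 2.88], [-2.74, 2.74]. Speed limits (rad/s): [2.57, 2.57, 3.14, 3.14, 3.14, 3.14].

## Interface

Orientations are given as a 3x3 rotation matrix whose columns are the frame's x, y, z axes.
In Python, from bench import readout, viewer, job gives the robot as it stands.
- The arm moves only by the tool jog_arm, never from a script. Its argument "steps" is a list of rows, each an object of numbers: "tx", "ty", "tz": the shift along the tool's x, y, z in mm; "ax", "ay", "az": the turn, a rotation vector about the tool's x, y, z in rad. In form: [{"tx": .., "ty": .., "tz": .., "ax": .., "ay": .., "az": ..}, ...]. A call has 1 to 5 rows; each row is the pose to reach, as a shift and turn from the pose commanded when the call began, along the tool's axes at that moment; what a row does not reach only later rows make up. A row lasts 1/10 s, in which the tool goes at most 50 mm and 8.59 degrees, less where a joint would pass 70% of its speed; a pose out of reach is approached as far as the arm can. A call with a gripper value outside its range is refused whole. "hand" is the closure, from 0 (fully open) to 1 (shut), set as the call begins (left out, the last holds). The fingers move at their own pace and stop on an object; "newtons" is the grip in N (left out, the last holds). Time passes only in rows, so rows that repeat a pose let the fingers close. It gives the time, the measured TCP pose, the force and the opening at its end, in the units of the state.
- readout.read_state(): the state, without advancing time (a new reading comes with each control period).
- viewer.snapshot(name): name is "side" or "top" or "wrist"; returns a dict with "frame" (384x512x3 uint8, red, green, blue), "depth" (384x512 float32, m along the optical axis (not along the pixel's ray), 0 where there is no reading), "fovy" (degrees; the focal length in pixels is half the picture's height over the tangent of half this angle, whatever the lens; pixels are square), "cx", "cy" (the principal point, pixels), "rvec" (rotation vector, rad) and "tvec" (3), from world to camera coordinates, as OpenCV has them. Camera axes: x right, y down, z forward; pixel columns grow to the right and rows downward; lengths in m; the calibration is good to about 2 mm. A picture is of the moment at which its call begins.
- job.hand_in(): hands the job in, once; it reports no verdict.
Trained networks look in the newest picture that a camera, given by its name, has taken for a name from the list of things; names that differ only in an ending like _2 or _b are one class to them, and where a whole thing is asked for, a point or a joint stands for the part that bears it (a point fixed in the world has none). Each returns a list of dicts, best first, with "p" (0 to 1); they miss things now and then, are a little off and sometimes report something else, mostly with a low value. They report only what shows in the picture. A call takes as long as a camera call.
- viewer.trace(camera, target): "mask" (384x512 bool, what is visible of it) and "uv" ([column, row] in pixels, amid what is visible of it).
The state is a dict: "time_s": time; "joint_pos": joint angles; "dq": joint speeds; "effort": joint torques, N m; "tcp_pos": TCP position; "ee_rot": TCP orientation; "wrist_force": force on the tool from outside, world axes, zero at the start; "ft_torque": the same for the moment, N m; "finger_gap": opening from 0.0 (shut) to 1.0 (fully open).
Only numpy, scipy, OpenCV 4.12 (cv2) and the standard library are available. Lean on these libraries where they do the work, as an engineer would, in place of code of your own. Each camera call takes 0.05 s, during which the arm holds its last target. There are 200 camera calls.

## Working session

There is one attempt and no reset: what is moved stays moved. The work goes in short steps, Python scripts to look and compute and a tool call to move; the robot and the scene stay as the last step left them, time stands still between calls to the robot, and variables do not carry over. Pictures are saved under pics/ and viewed, about 8 in all and at most 12, crops included, and the job is handed in when it is done.

Besides the shell and the picture viewer there is one more tool, called after "Emit:" as a command line: name --argument value ..., lists and objects as JSON in quotes. jog_arm: Moves the arm, as the interface text tells. Its arguments: {"type":"object","properties":{"steps":{"type":"array"},"hand":{"type":"number"},"newtons":{"type":"number"}},"required":["steps"]}

```bash
mkdir -p pics; cat > h.py <<'E'
import numpy as np, cv2
from bench import readout, viewer, job
def pts(s, m):
    f=s["frame"].shape[0]/2/np.tan(np.radians(s["fovy"])/2)
    v,u=np.nonzero(m&(s["depth"]>0)); d=s["depth"][v,u]
    c=np.stack([(u-s["cx"])/f*d,(v-s["cy"])/f*d,d],1)
    R=cv2.Rodrigues(np.array(s["rvec"],float))[0]
    return (c-np.array(s["tvec"]).ravel())@R, np.stack([u,v],1)
E
python3 - <<'E'
from h import *
S={}
for n in ["top","side"]:
    s=viewer.snapshot(n); S[n]=s
    for t in ["lid","sugar_bowl","lid_grip"]:
        for r in viewer.trace(n,t)[:2]:
            P,_=pts(s,r["mask"])
            if len(P)<5: continue
            print(n,t,round(r["p"],2),np.round(r["uv"]),len(P),np.round(np.percentile(P,[2,50,98],axis=0),3).tolist())
    np.savez("pics/"+n+".npz",**s)
im=np.hstack([S["top"]["frame"],S["side"]["frame"]])
cv2.imwrite("pics/a.png",cv2.resize(im[...,::-1],(800,300),interpolation=cv2.INTER_AREA))
st=readout.read_state();print(st["time_s"],st["tcp_pos"],np.round(st["ee_rot"],3).tolist(),st["wrist_force"])
E
```

```text
top lid 0.57 [335. 203.] 377 [[0.476, -0.253, 0.002], [0.507, -0.22, 0.03], [0.538, -0.19, 0.056]]
top sugar_bowl 0.85 [217. 208.] 895 [[0.424, 0.11, 0.042], [0.471, 0.157, 0.065], [0.52, 0.209, 0.098]]
top lid_grip 0.73 [335. 203.] 345 [[0.476, -0.252, 0.016], [0.506, -0.22, 0.03], [0.538, -0.191, 0.056]]
side lid 0.55 [292. 165.] 362 [[0.476, -0.239, 0.0], [0.506, -0.208, 0.025], [0.539, -0.188, 0.051]]
side sugar_bowl 0.83 [267. 249.] 1553 [[0.423, 0.135, 0.026], [0.467, 0.184, 0.06], [0.518, 0.216, 0.093]]
side lid_grip 0.65 [289. 166.] 360 [[0.477, -0.24, -0.0], [0.507, -0.208, 0.025], [0.538, -0.188, 0.051]]
0.4 [0.23003895 0.60786357 0.23115056] [[-0.935, 0.354, -0.0], [0.354, 0.935, -0.0], [0.0, -0.0, -1.0]] [ 0.62996413 -0.63314233  0.21263374]
```

View pics/a.png

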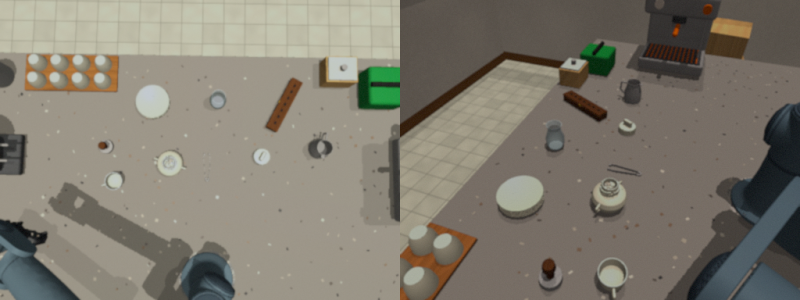

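The top view (left) shows the lid at about top px (335,203) and the bowl at (217,208). The vase, saucers and tongs lie around the bowl, and the jug and incense box are near the lid. Next I'll fit the axes and the grip yaw.

```bash
python3 - <<'E'
from h import *
def circ(P):
    A=np.c_[2*P[:,:2],np.ones(len(P))]; x=np.linalg.lstsq(A,(P[:,:2]**2).sum(1),rcond=None)[0]
    return x[:2],np.sqrt(x[2]+x[0]**2+x[1]**2)
for n in ["top","side"]:
    s=dict(np.load(f"pics/{n}.npz"))
    P,uv=pts(s,np.ones((384,512),bool))
    L=P[np.hypot(P[:,0]-.507,P[:,1]+.22)<.045]
    g=L[(L[:,2]>.038)]; t=L[(L[:,2]>.022)&(L[:,2]<.034)]
    c,(w,h),a=cv2.minAreaRect(g[:,:2].astype(np.float32)*1000)
    print(n,"grip",len(g),c,w,h,a,g.mean(0).round(4),"plate bbox mid",(t.min(0)+t.max(0))/2, t.max(0)-t.min(0),np.median(t[:,2]))
    d=g[:,:2]-g[:,:2].mean(0); ev=np.linalg.eigh(d.T@d)[1][:,1]; print("grip yaw pca",np.degrees(np.arctan2(ev[1],ev[0])))
    B=P[np.hypot(P[:,0]-.471,P[:,1]-.16)<.06]
    r=B[B[:,2]>.086]; print("bowl rim",len(r),circ(r),(r.min(0)+r.max(0))/2,r.max(0)-r.min(0),np.percentile(r[:,2],90))
s=dict(np.load("pics/top.npz"));f=s["frame"]
q=np.hstack([f[163:243,295:375],f[168:248,177:257]])
cv2.imwrite("pics/b.png",cv2.resize(q[...,::-1],None,fx=4,fy=4,interpolation=cv2.INTER_CUBIC))
E
```

```text
top grip 55 (507.6907958984375, -222.81350708007812) 14.30357837677002 36.94839096069336 63.525386810302734 [ 0.5072 -0.2221  0.0529] plate bbox mid [ 0.50860504 -0.22389101  0.02821066] [0.0661053  0.06916887 0.01121915] 0.02930990068539594
grip yaw pca 153.68037666639597
bowl rim 154 (array([0.4714655 , 0.15973599]), np.float64(0.02056248828425646)) [0.47212087 0.16009555 0.0942092 ] [0.05317347 0.05411526 0.01634513] 0.09784985930265973
side grip 61 (509.6228332519531, -220.91571044921875) 15.043490409851074 38.22800827026367 62.47988510131836 [ 0.5094 -0.2186  0.0465] plate bbox mid [ 0.5094802  -0.21749963  0.02798556] [0.06735258 0.06046076 0.01191795] 0.026097280933207463
grip yaw pca 153.6066430808945
bowl rim 172 (array([0.47226284, 0.1625232 ]), np.float64(0.02191296893365274)) [0.47396886 0.16441399 0.09069196] [0.05133516 0.05171673 0.00925707] 0.09372779376626482
```

View pics/b.png

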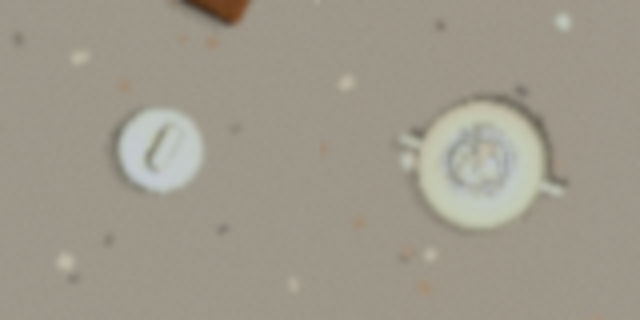

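The lid is at about (0.508, -0.221) with its grip long axis at yaw -26.4°, and the bowl axis is near (0.4725, 0.161). I'll plan the transit with joint 6 near +81°, which leaves room for the anticlockwise turn.

```bash
cat >> h.py <<'E'
def plan(xyz,yaw_y,rows,R=None,p=None,turn=0):
    """print calls; yaw_y deg of tool y axis at goal; turn extra full turns (deg) ; tool assumed down"""
    st=readout.read_state(); R=np.array(st["ee_rot"]) if R is None else R; p=np.array(st["tcp_pos"]) if p is None else p
    cur=np.degrees(np.arctan2(R[1,1],R[0,1])); d=(cur-yaw_y+180)%360-180+turn   # clockwise turn = +az
    if len(rows)==0: return
    n=sum(rows); done=0; D=np.array(xyz)-p
    for k in rows:
        sh=R.T@D/n*1000; a=np.radians(d)/n
        print(k,"rows, per row t",sh.round(1)," az",round(a,4)," total",(sh*k).round(1),round(a*k,4))
        R=R@cv2.Rodrigues(np.array([0,0,a*k]))[0]
    return
E
python3 - <<'E'
from h import *
plan([.508,-.221,.20],-116.4,[5,5,5,5,3],turn=0)
E
```

```text
5 rows, per row t [-24.1 -29.4   1.4]  az -0.1323  total [-120.3 -147.1    6.8] -0.6614
5 rows, per row t [ -0.9 -38.    1.4]  az -0.1323  total [  -4.6 -190.     6.8] -0.6614
5 rows, per row t [ 22.6 -30.5   1.4]  az -0.1323  total [ 113.1 -152.7    6.8] -0.6614
5 rows, per row t [ 36.6 -10.2   1.4]  az -0.1323  total [183.1 -51.    6.8] -0.6614
3 rows, per row t [35.2 14.4  1.4]  az -0.1323  total [105.5  43.3   4.1] -0.3969
```

```bash
python3 - <<'E'
from h import *
plan([.508,-.221,.20],-116.4,[5,5,5,5,4],turn=360)
E
```

```text
5 rows, per row t [-23.1 -28.2   1.3]  az 0.135  total [-115.3 -141.     6.5] 0.6751
5 rows, per row t [-35.6  -7.6   1.3]  az 0.135  total [-178.1  -38.     6.5] 0.6751
5 rows, per row t [-32.6  16.3   1.3]  az 0.135  total [-162.8   81.6    6.5] 0.6751
5 rows, per row t [-15.2  33.1   1.3]  az 0.135  total [-76.1 165.5   6.5] 0.6751
4 rows, per row t [ 8.8 35.3  1.3]  az 0.135  total [ 35.2 141.4   5.2] 0.5401
```

Emit:
jog_arm --steps '[{"tx": -23, "ty": -28, "tz": 1, "az": 0.135}, {"tx": -46, "ty": -56, "tz": 3, "az": 0.27}, {"tx": -69, "ty": -85, "tz": 4, "az": 0.405}, {"tx": -92, "ty": -113, "tz": 5, "az": 0.54}, {"tx": -115, "ty": -141, "tz": 6.5, "az": 0.675}]' --hand 0.3 --newtons 20

```text
invalid input at $.steps[0]: expected keys tx, ty, tz, ax, ay, az
```

Emit:
jog_arm --steps '[{"tx": -36, "ty": -8, "tz": 1, "az": 0.135}, {"tx": -71, "ty": -15, "tz": 3, "az": 0.27}, {"tx": -107, "ty": -23, "tz": 4, "az": 0.405}, {"tx": -142, "ty": -30, "tz": 5, "az": 0.54}, {"tx": -178, "ty": -38, "tz": 6.5, "az": 0.675}]'

```text
invalid input at $.steps[0]: expected keys tx, ty, tz, ax, ay, az
```

Emit:
jog_arm --steps '[{"tx": -33, "ty": 16, "tz": 1, "az": 0.135}, {"tx": -65, "ty": 33, "tz": 3, "az": 0.27}, {"tx": -98, "ty": 49, "tz": 4, "az": 0.405}, {"tx": -130, "ty": 65, "tz": 5, "az": 0.54}, {"tx": -163, "ty": 82, "tz": 6.5, "az": 0.675}]'

```text
invalid input at $.steps[0]: expected keys tx, ty, tz, ax, ay, az
```

Emit:
jog_arm --steps '[{"tx": -15, "ty": 33, "tz": 1, "az": 0.135}, {"tx": -30, "ty": 66, "tz": 3, "az": 0.27}, {"tx": -46, "ty": 99, "tz": 4, "az": 0.405}, {"tx": -61, "ty": 132, "tz": 5, "az": 0.54}, {"tx": -76, "ty": 165, "tz": 6.5, "az": 0.675}]'

```text
invalid input at $.steps[0]: expected keys tx, ty, tz, ax, ay, az
```

Emit:
jog_arm --steps '[{"tx": 9, "ty": 35, "tz": 1, "az": 0.135}, {"tx": 18, "ty": 71, "tz": 3, "az": 0.27}, {"tx": 26, "ty": 106, "tz": 4, "az": 0.405}, {"tx": 35, "ty": 141, "tz": 5, "az": 0.54}, {"tx": 35, "ty": 141, "tz": 5, "az": 0.54}]'

```text
invalid input at $.steps[0]: expected keys tx, ty, tz, ax, ay, az
```

Emit:
jog_arm --steps '[{"tx": -23, "ty": -28, "tz": 1, "ax": 0, "ay": 0, "az": 0.135}, {"tx": -46, "ty": -56, "tz": 3, "ax": 0, "ay": 0, "az": 0.27}, {"tx": -69, "ty": -85, "tz": 4, "ax": 0, "ay": 0, "az": 0.405}, {"tx": -92, "ty": -113, "tz": 5, "ax": 0, "ay": 0, "az": 0.54}, {"tx": -115, "ty": -141, "tz": 6.5, "ax": 0, "ay": 0, "az": 0.675}]' --hand 0.3 --newtons 20

```text
time_s: 0.9
tcp_pos: [0.288, 0.4341, 0.2249]
ee_rot: [[-0.504, 0.863, 0.0], [0.863, 0.504, 0.0], [0.0, 0.0, -1.0]]
wrist_force: [0.5, 0.7, 0.2]
finger_gap: 0.701
```

Emit:
jog_arm --steps '[{"tx": -36, "ty": -8, "tz": 1, "ax": 0, "ay": 0, "az": 0.135}, {"tx": -71, "ty": -15, "tz": 3, "ax": 0, "ay": 0, "az": 0.27}, {"tx": -107, "ty": -23, "tz": 4, "ax": 0, "ay": 0, "az": 0.405}, {"tx": -142, "ty": -30, "tz": 5, "ax": 0, "ay": 0, "az": 0.54}, {"tx": -178, "ty": -38, "tz": 6.5, "ax": 0, "ay": 0, "az": 0.675}]'

```text
time_s: 1.4
tcp_pos: [0.3459, 0.2615, 0.2186]
ee_rot: [[0.146, 0.989, 0.001], [0.989, -0.146, 0.0], [0.0, 0.001, -1.0]]
wrist_force: [0.5, -0.4, -0.1]
finger_gap: 0.701
```

Emit:
jog_arm --steps '[{"tx": -33, "ty": 16, "tz": 1, "ax": 0, "ay": 0, "az": 0.135}, {"tx": -65, "ty": 33, "tz": 3, "ax": 0, "ay": 0, "az": 0.27}, {"tx": -98, "ty": 49, "tz": 4, "ax": 0, "ay": 0, "az": 0.405}, {"tx": -130, "ty": 65, "tz": 5, "ax": 0, "ay": 0, "az": 0.54}, {"tx": -163, "ty": 82, "tz": 6.5, "ax": 0, "ay": 0, "az": 0.675}]'

```text
time_s: 1.9
tcp_pos: [0.4042, 0.0885, 0.2121]
ee_rot: [[0.732, 0.681, 0.001], [0.681, -0.732, 0.0], [0.001, 0.001, -1.0]]
wrist_force: [0.6, 0.4, -0.4]
finger_gap: 0.702
```

Emit:
jog_arm --steps '[{"tx": -15, "ty": 33, "tz": 1, "ax": 0, "ay": 0, "az": 0.135}, {"tx": -30, "ty": 66, "tz": 3, "ax": 0, "ay": 0, "az": 0.27}, {"tx": -46, "ty": 99, "tz": 4, "ax": 0, "ay": 0, "az": 0.405}, {"tx": -61, "ty": 132, "tz": 5, "ax": 0, "ay": 0, "az": 0.54}, {"tx": -76, "ty": 165, "tz": 6.5, "ax": 0, "ay": 0, "az": 0.675}]'

```text
time_s: 2.4
tcp_pos: [0.4619, -0.084, 0.2056]
ee_rot: [[0.997, 0.074, 0.001], [0.074, -0.997, -0.0], [0.001, 0.0, -1.0]]
wrist_force: [-0.3, -0.3, 0.5]
finger_gap: 0.701
```

Emit:
jog_arm --steps '[{"tx": 9, "ty": 35, "tz": 1, "ax": 0, "ay": 0, "az": 0.135}, {"tx": 18, "ty": 71, "tz": 3, "ax": 0, "ay": 0, "az": 0.27}, {"tx": 26, "ty": 106, "tz": 4, "ax": 0, "ay": 0, "az": 0.405}, {"tx": 35, "ty": 141, "tz": 5, "ax": 0, "ay": 0, "az": 0.54}, {"tx": 35, "ty": 141, "tz": 5, "ax": 0, "ay": 0, "az": 0.54}]'

```text
time_s: 2.9
tcp_pos: [0.5084, -0.2238, 0.2004]
ee_rot: [[0.893, -0.449, 0.001], [-0.449, -0.893, -0.001], [0.001, 0.001, -1.0]]
wrist_force: [-0.5, -0.4, 1.1]
finger_gap: 0.702
```

```bash
cat > lid.py <<'E'
from h import *
s=viewer.snapshot("wrist"); P,uv=pts(s,np.ones((384,512),bool)); st=readout.read_state()
L=P[np.hypot(P[:,0]-.508,P[:,1]+.222)<.045]
g=L[(L[:,2]>.040)&(L[:,2]<.07)]; t=L[(L[:,2]>.022)&(L[:,2]<.034)]
if len(g)>20:
    c,wh,a=cv2.minAreaRect(g[:,:2].astype(np.float32)*1000); print("grip",len(g),c,wh,a,g[:,2].max())
    gt=g[g[:,2]>np.median(g[:,2])-.003]; print("median top",np.median(g[:,2]),"minRect top",cv2.minAreaRect(gt[:,:2].astype(np.float32)*1000))
print("plate",len(t),cv2.minEnclosingCircle(t[:,:2].astype(np.float32)*1000),np.median(t[:,2]))
print(st["tcp_pos"],st["joint_pos"])
cv2.imwrite("pics/c.png",s["frame"][...,::-1])
E
python3 lid.py
```

```text
grip 471 (509.59490966796875, -222.16246032714844) (13.73294448852539, 38.36613082885742) 63.29805374145508 0.05367226101979539
median top 0.05170422002409979 minRect top ((509.5477600097656, -222.1404266357422), (13.544208526611328, 37.48103332519531), 62.92253875732422)
plate 2272 ((510.1438293457031, -221.97215270996094), 34.291690826416016) 0.027303070887722658
[ 0.50788227 -0.22181323  0.20018306] [-6.16387609e-01  5.24714959e-02  1.83173565e+00  3.69424669e-05
  1.25759766e+00  1.41674186e+00]
```

View pics/c.png

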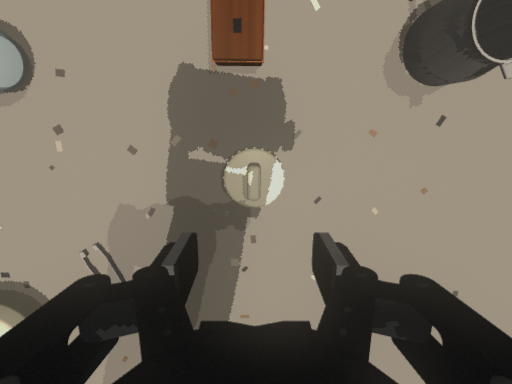

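The wrist view shows the lid centred at about px (254,178) between the open fingers, with its grip aligned to the tool x axis. I'll correct by 1.8 mm, descend to TCP z of about 0.032 and grip.

Emit:
jog_arm --steps '[{"tx": 1.6, "ty": -0.7, "tz": 45, "ax": 0, "ay": 0, "az": 0.004}, {"tx": 1.6, "ty": -0.7, "tz": 90, "ax": 0, "ay": 0, "az": 0.004}, {"tx": 1.6, "ty": -0.7, "tz": 130, "ax": 0, "ay": 0, "az": 0.004}, {"tx": 1.6, "ty": -0.7, "tz": 155, "ax": 0, "ay": 0, "az": 0.004}, {"tx": 1.6, "ty": -0.7, "tz": 168, "ax": 0, "ay": 0, "az": 0.004}]'

```text
time_s: 3.45
tcp_pos: [0.5077, -0.2181, 0.0297]
ee_rot: [[0.895, -0.446, -0.004], [-0.446, -0.895, 0.003], [-0.005, -0.001, -1.0]]
wrist_force: [-0.6, -0.2, 0.0]
finger_gap: 0.697
```

Emit:
jog_arm --steps '[{"tx": 0, "ty": 0, "tz": 0, "ax": 0, "ay": 0, "az": 0}, {"tx": 0, "ty": 0, "tz": 0, "ax": 0, "ay": 0, "az": 0}, {"tx": 0, "ty": 0, "tz": 0, "ax": 0, "ay": 0, "az": 0}, {"tx": 0, "ty": 0, "tz": 0, "ax": 0, "ay": 0, "az": 0}, {"tx": 0, "ty": 0, "tz": 0, "ax": 0, "ay": 0, "az": 0}]' --hand 1 --newtons 25

```text
time_s: 3.95
tcp_pos: [0.5109, -0.2212, 0.0345]
ee_rot: [[0.894, -0.448, 0.003], [-0.448, -0.894, -0.002], [0.004, 0.001, -1.0]]
wrist_force: [-0.2, 0.3, 6.7]
finger_gap: 0.154
```

```bash
python3 - <<'E'
from h import *
viewer.snapshot("wrist")
for i in range(2):
    st=readout.read_state();print(st["time_s"],st["tcp_pos"].round(4),np.array(st["wrist_force"]).round(2),st["ft_torque"].round(3),st["finger_gap"]); viewer.snapshot("wrist")
E
```

```text
4.0 [ 0.5109 -0.2212  0.0345] [-0.66  0.71  7.2 ] [ 0.042  0.107 -0.007] 0.15358225381210117
4.05 [ 0.5109 -0.2212  0.0345] [-0.71  0.12  6.59] [0.09  0.111 0.051] 0.1567104345944442
```

The lid is gripped (gap 0.154). The fingers feel about 7 N upward, so the tips are resting lightly on the plate. Next I lift and carry to a spot just short of the bowl so the wrist camera can look at its rim.

Emit:
jog_arm --steps '[{"tx": 0, "ty": 0, "tz": -10, "ax": 0, "ay": 0, "az": 0}, {"tx": 0, "ty": 0, "tz": -35, "ax": 0, "ay": 0, "az": 0}, {"tx": 0, "ty": 0, "tz": -75, "ax": 0, "ay": 0, "az": 0}, {"tx": 0, "ty": 0, "tz": -120, "ax": 0, "ay": 0, "az": 0}, {"tx": 0, "ty": 0, "tz": -155, "ax": 0, "ay": 0, "az": 0}]'

```text
time_s: 4.6
tcp_pos: [0.5096, -0.2203, 0.1903]
ee_rot: [[0.894, -0.448, 0.002], [-0.448, -0.894, -0.001], [0.002, 0.0, -1.0]]
wrist_force: [1.0, -0.2, -1.4]
finger_gap: 0.153
```

Emit:
jog_arm --steps '[{"tx": -10, "ty": -11, "tz": 0, "ax": 0, "ay": 0, "az": 0}, {"tx": -33, "ty": -38, "tz": 0, "ax": 0, "ay": 0, "az": 0}, {"tx": -61, "ty": -70, "tz": 0, "ax": 0, "ay": 0, "az": 0}, {"tx": -90, "ty": -102, "tz": 0, "ax": 0, "ay": 0, "az": 0}, {"tx": -118, "ty": -134, "tz": 0, "ax": 0, "ay": 0, "az": 0}]'

```text
time_s: 5.1
tcp_pos: [0.462, -0.0455, 0.1861]
ee_rot: [[0.894, -0.448, -0.002], [-0.448, -0.894, 0.001], [-0.002, -0.0, -1.0]]
wrist_force: [1.1, 1.0, -1.4]
finger_gap: 0.158
```

Emit:
jog_arm --steps '[{"tx": -28, "ty": -32, "tz": 0, "ax": 0, "ay": 0, "az": 0}, {"tx": -57, "ty": -64, "tz": 0, "ax": 0, "ay": 0, "az": 0}, {"tx": -85, "ty": -96, "tz": 0, "ax": 0, "ay": 0, "az": 0}, {"tx": -114, "ty": -129, "tz": 0, "ax": 0, "ay": 0, "az": 0}, {"tx": -140, "ty": -159, "tz": 0, "ax": 0, "ay": 0, "az": 0}]'

```text
time_s: 5.6
tcp_pos: [0.4077, 0.1592, 0.1863]
ee_rot: [[0.894, -0.447, -0.002], [-0.447, -0.894, 0.0], [-0.002, 0.001, -1.0]]
wrist_force: [1.4, 0.4, -1.8]
finger_gap: 0.156
```

Emit:
jog_arm --steps '[{"tx": -18, "ty": -21, "tz": 0, "ax": 0, "ay": 0, "az": 0}, {"tx": -27, "ty": -31, "tz": 0, "ax": 0, "ay": 0, "az": 0}, {"tx": -27, "ty": -31, "tz": 0, "ax": 0, "ay": 0, "az": 0}, {"tx": -27, "ty": -31, "tz": 0, "ax": 0, "ay": 0, "az": 0}]'

```text
time_s: 6.0
tcp_pos: [0.3988, 0.1969, 0.1865]
ee_rot: [[0.895, -0.447, -0.002], [-0.447, -0.895, -0.001], [-0.001, 0.001, -1.0]]
wrist_force: [0.7, -0.5, -2.4]
finger_gap: 0.157
```

```bash
cat > bowl.py <<'E'
from h import *
s=viewer.snapshot("wrist"); np.savez("pics/w.npz",**s); st=readout.read_state()
P,uv=pts(s,np.ones((384,512),bool))
B=P[(np.hypot(P[:,0]-.473,P[:,1]-.161)<.034)&(P[:,2]>.088)&(P[:,2]<.1)]
print(len(B),cv2.minEnclosingCircle(B[:,:2].astype(np.float32)*1000),np.median(B[:,2]))
b=P[(np.hypot(P[:,0]-.473,P[:,1]-.161)<.06)&(P[:,2]>.03)&(P[:,2]<.05)]
print("belly",len(b),cv2.minEnclosingCircle(b[:,:2].astype(np.float32)*1000))
print(st["time_s"],st["tcp_pos"].round(4),np.array(st["ee_rot"]).round(3).tolist(),st["wrist_force"].round(1),st["finger_gap"],st["joint_pos"].round(3))
H=P[(P[:,2]>.125)&(np.hypot(*(P[:,:2]-st["tcp_pos"][:2]).T)<.06)]; print("held",len(H),H.min(0) if len(H) else 0)
cv2.imwrite("pics/d.png",s["frame"][...,::-1])
E
python3 bowl.py
```

```text
1228 ((471.281494140625, 162.3145751953125), 26.791431427001953) 0.09359297861709646
belly 483 ((471.0357666015625, 161.4366455078125), 59.7269172668457)
6.05 [0.3992 0.1966 0.1867] [[0.894, -0.448, -0.001], [-0.448, -0.894, -0.0], [-0.001, 0.001, -1.0]] [ 0.4 -0.5 -0.8] 0.15604016587031128 [ 0.202 -0.21   2.104 -0.     1.249  2.237]
held 53659 [0.36574173 0.13874369 0.15137866]
```

View pics/d.png

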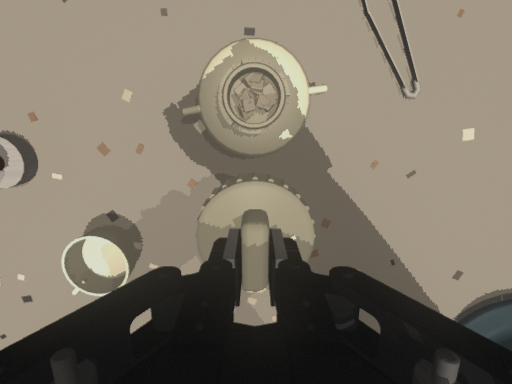

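The bowl's rim is centred at about px (254,97), and the held lid's plate at about px (256,237), upright in the fingers. I'll refine both fits.

```bash
python3 - <<'E'
from h import *
from scipy.optimize import least_squares
s=dict(np.load("pics/w.npz")); P,uv=pts(s,np.ones((384,512),bool)); st=readout.read_state(); t=st["tcp_pos"]
def ang_fit(Q,c,inner=False,n=48):
    # outer boundary per angular bin, then circle fit
    for _ in range(4):
        d=Q[:,:2]-c; a=((np.arctan2(d[:,1],d[:,0])+np.pi)/(2*np.pi)*n).astype(int); r=np.hypot(*d.T)
        E=np.array([Q[a==k][np.argmin(r[a==k]) if inner else np.argmax(r[a==k])][:2] for k in range(n) if (a==k).any()])
        o=least_squares(lambda x:np.hypot(*(E-x[:2]).T)-x[2],[*c,.025],loss="soft_l1",f_scale=.001).x; c=o[:2]
    return o.round(4),len(E),np.abs(o[2]-np.hypot(*(E-c).T)).mean().round(4)
B=P[(np.hypot(P[:,0]-.472,P[:,1]-.162)<.031)&(P[:,2]>.0905)&(P[:,2]<.1)]
print("rim outer",ang_fit(B,np.array([.4715,.162])),"inner",ang_fit(B,np.array([.4715,.162]),True),np.median(B[:,2]))
near=np.hypot(*(P[:,:2]-t[:2]).T)<.045
hh=np.histogram(P[near&(P[:,2]>.1),2],bins=np.arange(.12,.24,.004)); print(list(zip(hh[1].round(3),hh[0])))
zp=.5*(hh[1][np.argmax(hh[0][:15])]*2+.004)
R=np.array(st["ee_rot"])
L=P[near&(abs(P[:,2]-zp)<.006)]; rel=(L-t)@R
u=rel[:,:2]; print("plate z",np.median(L[:,2]), "tool extents",rel.min(0).round(4),rel.max(0).round(4))
# use side/forward portion only
Q=rel[(rel[:,0]>-.005)]; print("plate fit in tool frame",ang_fit(Q,np.array([0,0.])))
# tilt of plate
A=np.c_[rel[:,:2],np.ones(len(rel))]; m=np.abs(rel[:,2]-np.median(rel[:,2]))<.003; print("plane",np.linalg.lstsq(A[m],rel[m,2],rcond=None)[0])
print("tcp",t)
E
```

```text
rim outer (array([0.473 , 0.1619, 0.0248]), 48, np.float64(0.0001)) inner (array([0.4729, 0.1618, 0.0209]), 48, np.float64(0.0006)) 0.09390080497084574
[(np.float64(0.12), np.int64(0)), (np.float64(0.124), np.int64(0)), (np.float64(0.128), np.int64(0)), (np.float64(0.132), np.int64(0)), (np.float64(0.136), np.int64(0)), (np.float64(0.14), np.int64(0)), (np.float64(0.144), np.int64(0)), (np.float64(0.148), np.int64(2)), (np.float64(0.152), np.int64(43)), (np.float64(0.156), np.int64(80)), (np.float64(0.16), np.int64(116)), (np.float64(0.164), np.int64(133)), (np.float64(0.168), np.int64(129)), (np.float64(0.172), np.int64(283)), (np.float64(0.176), np.int64(4203)), (np.float64(0.18), np.int64(815)), (np.float64(0.184), np.int64(59)), (np.float64(0.188), np.int64(97)), (np.float64(0.192), np.int64(169)), (np.float64(0.196), np.int64(242)), (np.float64(0.2), np.int64(1354)), (np.float64(0.204), np.int64(981)), (np.float64(0.208), np.int64(274)), (np.float64(0.212), np.int64(262)), (np.float64(0.216), np.int64(196)), (np.float64(0.22), np.int64(393)), (np.float64(0.224), np.int64(397)), (np.float64(0.228), np.int64(494)), (np.float64(0.232), np.int64(978))]
plate z 0.1792463193090614 tool extents [-0.0344 -0.0359  0.0027] [0.0339 0.0337 0.0147]
plate fit in tool frame (array([-0.0003, -0.0009,  0.0343]), 28, np.float64(0.0003))
plane [ 1.14846386e-02 -6.51776568e-05  7.36010959e-03]
tcp [0.39917617 0.19661361 0.18670616]
```

Emit:
jog_arm --steps '[{"tx": 25, "ty": -0.5, "tz": 0, "ax": 0, "ay": 0, "az": 0}, {"tx": 55, "ty": -1, "tz": 5, "ax": 0, "ay": 0, "az": 0}, {"tx": 76, "ty": -1.5, "tz": 20, "ax": 0, "ay": 0, "az": 0}, {"tx": 81.8, "ty": -1.5, "tz": 40, "ax": 0, "ay": 0, "az": 0}, {"tx": 81.8, "ty": -1.5, "tz": 50, "ax": 0, "ay": 0, "az": 0}]'

```text
time_s: 6.55
tcp_pos: [0.4733, 0.1602, 0.1355]
ee_rot: [[0.893, -0.45, -0.003], [-0.45, -0.893, -0.0], [-0.002, 0.002, -1.0]]
wrist_force: [-0.1, -0.6, -2.2]
finger_gap: 0.154
```

Emit:
jog_arm --steps '[{"tx": 0, "ty": 0, "tz": 0, "ax": 0, "ay": 0, "az": 0}, {"tx": 0, "ty": 0, "tz": 0, "ax": 0, "ay": 0, "az": 0}, {"tx": 0, "ty": 0, "tz": 0, "ax": 0, "ay": 0, "az": 0}]'

```text
time_s: 6.85
tcp_pos: [0.4738, 0.162, 0.1384]
ee_rot: [[0.894, -0.447, 0.002], [-0.447, -0.894, 0.0], [0.002, -0.001, -1.0]]
wrist_force: [0.2, -0.5, -1.4]
finger_gap: 0.153
```

```bash
python3 - <<'E'
from h import *
v=[]
for i in range(3):
    s=viewer.snapshot("side" if i else "top"); st=readout.read_state(); R=np.array(st["ee_rot"]); v.append(st["tcp_pos"])
    print(st["tcp_pos"].round(4),st["wrist_force"].round(1),st["ft_torque"].round(2))
    if i==1: f=s["frame"]
    if i==0:
        for n in ["lid"]:
            for r in viewer.trace("top",n)[:1]: P,_=pts(s,r["mask"]); print(r["p"],np.percentile(P,[2,50,98],axis=0).round(3).tolist())
t=np.mean(v,0); print("to go (mm, tool)",(R.T@(np.array([.473,.1619,t[2]])-t)*1000).round(2))
q=f[205:295,220:330]
cv2.imwrite("pics/e.png",cv2.resize(q[...,::-1],None,fx=6,fy=6,interpolation=cv2.INTER_CUBIC))
E
```

```text
[0.4739 0.1621 0.1384] [-0.1 -0.1 -1.3] [ 0.01 -0.01  0.04]
0.31 [[0.621, -0.383, 0.005], [0.727, -0.316, 0.038], [0.836, -0.251, 0.044]]
[0.4738 0.1621 0.1382] [-0.3  0.6 -2. ] [-0.02 -0.07 -0.  ]
[0.4737 0.162  0.138 ] [-0.1  0.4 -1.9] [-0.01 -0.02 -0.02]
to go (mm, tool) [-0.64  0.49 -0.  ]
```

View pics/e.png

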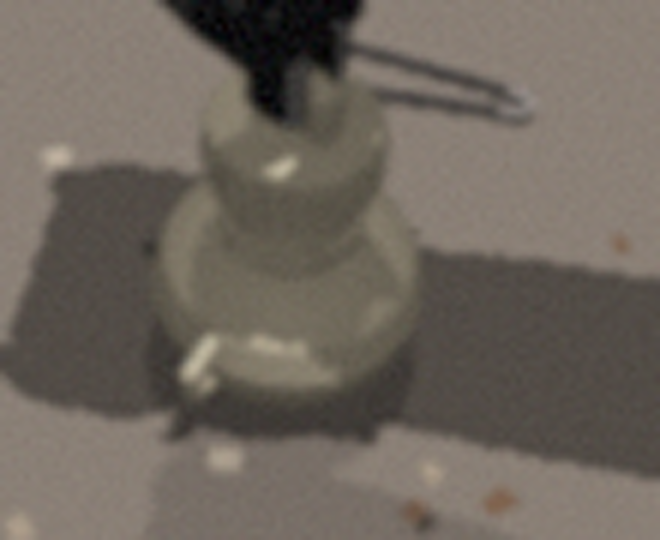

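The side crop shows the lid hovering level over the neck (lid about px (295,150), bowl below). I'll make a small centring correction and lower slowly, watching for contact.

Emit:
jog_arm --steps '[{"tx": -0.3, "ty": 0.8, "tz": 2, "ax": 0, "ay": 0, "az": 0}, {"tx": -0.3, "ty": 0.8, "tz": 4, "ax": 0, "ay": 0, "az": 0}, {"tx": -0.3, "ty": 0.8, "tz": 6, "ax": 0, "ay": 0, "az": 0}, {"tx": -0.3, "ty": 0.8, "tz": 8, "ax": 0, "ay": 0, "az": 0}, {"tx": -0.3, "ty": 0.8, "tz": 10, "ax": 0, "ay": 0, "az": 0}]'

```text
time_s: 7.55
tcp_pos: [0.4728, 0.1612, 0.127]
ee_rot: [[0.894, -0.448, -0.0], [-0.448, -0.894, -0.0], [-0.0, 0.0, -1.0]]
wrist_force: [-0.6, 0.4, -1.1]
finger_gap: 0.154
```

Emit:
jog_arm --steps '[{"tx": 0, "ty": 0, "tz": 1, "ax": 0, "ay": 0, "az": 0}, {"tx": 0, "ty": 0, "tz": 2, "ax": 0, "ay": 0, "az": 0}, {"tx": 0, "ty": 0, "tz": 3, "ax": 0, "ay": 0, "az": 0}]'

```text
time_s: 7.85
tcp_pos: [0.4729, 0.1612, 0.1242]
ee_rot: [[0.894, -0.448, 0.0], [-0.448, -0.894, 0.0], [0.0, -0.0, -1.0]]
wrist_force: [0.1, 0.3, -1.8]
finger_gap: 0.154
```

No contact yet, and the lugs are already below the rim. I'll keep going down.

Emit:
jog_arm --steps '[{"tx": 0, "ty": 0, "tz": 1, "ax": 0, "ay": 0, "az": 0}, {"tx": 0, "ty": 0, "tz": 2, "ax": 0, "ay": 0, "az": 0}, {"tx": 0, "ty": 0, "tz": 3, "ax": 0, "ay": 0, "az": 0}]'

```text
time_s: 8.15
tcp_pos: [0.4729, 0.1612, 0.1212]
ee_rot: [[0.894, -0.448, 0.0], [-0.448, -0.894, 0.0], [0.0, -0.0, -1.0]]
wrist_force: [0.7, -0.3, -1.5]
finger_gap: 0.155
```

Emit:
jog_arm --steps '[{"tx": 0, "ty": 0, "tz": 1, "ax": 0, "ay": 0, "az": 0}, {"tx": 0, "ty": 0, "tz": 2, "ax": 0, "ay": 0, "az": 0}]'

```text
time_s: 8.35
tcp_pos: [0.4729, 0.1612, 0.1192]
ee_rot: [[0.894, -0.448, 0.0], [-0.448, -0.894, -0.0], [0.0, -0.0, -1.0]]
wrist_force: [-0.0, -0.3, -1.8]
finger_gap: 0.155
```

Emit:
jog_arm --steps '[{"tx": 0, "ty": 0, "tz": 1, "ax": 0, "ay": 0, "az": 0}, {"tx": 0, "ty": 0, "tz": 2, "ax": 0, "ay": 0, "az": 0}]'

```text
time_s: 8.55
tcp_pos: [0.4729, 0.1612, 0.1172]
ee_rot: [[0.894, -0.448, 0.0], [-0.448, -0.894, -0.0], [0.0, -0.0, -1.0]]
wrist_force: [0.4, -0.4, -2.0]
finger_gap: 0.154
```

Emit:
jog_arm --steps '[{"tx": 0, "ty": 0, "tz": 1, "ax": 0, "ay": 0, "az": 0}, {"tx": 0, "ty": 0, "tz": 2, "ax": 0, "ay": 0, "az": 0}]'

```text
time_s: 8.75
tcp_pos: [0.4729, 0.1612, 0.1152]
ee_rot: [[0.894, -0.448, 0.0], [-0.448, -0.894, 0.0], [0.0, -0.0, -1.0]]
wrist_force: [0.4, -0.1, -2.0]
finger_gap: 0.159
```

Emit:
jog_arm --steps '[{"tx": 0, "ty": 0, "tz": 1, "ax": 0, "ay": 0, "az": 0}, {"tx": 0, "ty": 0, "tz": 2, "ax": 0, "ay": 0, "az": 0}]'

```text
time_s: 8.95
tcp_pos: [0.4731, 0.1613, 0.1142]
ee_rot: [[0.894, -0.448, -0.0], [-0.448, -0.894, -0.0], [-0.0, 0.0, -1.0]]
wrist_force: [-4.1, -1.2, 9.3]
finger_gap: 0.152
```

Contact at TCP z of about 0.1145, so the lid sits about 7.5 mm above its seat, on the threads. I'll loosen the fingers slightly and rise 6 mm so the lid can ride up and drop freely.

Emit:
jog_arm --steps '[{"tx": 0, "ty": 0, "tz": -1, "ax": 0, "ay": 0, "az": 0}, {"tx": 0, "ty": 0, "tz": -1, "ax": 0, "ay": 0, "az": 0}, {"tx": 0, "ty": 0, "tz": -3, "ax": 0, "ay": 0, "az": 0}, {"tx": 0, "ty": 0, "tz": -5, "ax": 0, "ay": 0, "az": 0}, {"tx": 0, "ty": 0, "tz": -7, "ax": 0, "ay": 0, "az": 0}]' --hand 0.81 --newtons 20

```text
time_s: 9.45
tcp_pos: [0.4729, 0.1612, 0.1205]
ee_rot: [[0.894, -0.448, 0.0], [-0.448, -0.894, 0.0], [0.0, -0.0, -1.0]]
wrist_force: [0.6, -0.3, 0.7]
finger_gap: 0.19
```

```bash
cat > chk.py <<'E'
import sys
from h import *
s=viewer.snapshot("wrist"); st=readout.read_state(); R=np.array(st["ee_rot"]); t=st["tcp_pos"]
P,uv=pts(s,np.ones((384,512),bool)); rel=(P-t)@R
m=(np.hypot(P[:,0]-.473,P[:,1]-.1619)<.032)&(rel[:,0]>.0)&(P[:,2]>.085)&(P[:,2]<.130)&(abs(rel[:,1])<.031)
h,e=np.histogram(P[m,2],bins=np.arange(.085,.131,.001)); k=np.argmax(h); z=np.median(P[m&(abs(P[:,2]-e[k]-.0005)<.0025),2])
g=P[(abs(P[:,2]-z-.024)<.003)&(np.hypot(P[:,0]-.473,P[:,1]-.1619)<.023)]
q=m&(abs(P[:,2]-z)<.002); A=np.c_[P[q][:,:2]-[.473,.1619],np.ones(q.sum())]; c=np.linalg.lstsq(A,P[q,2],rcond=None)[0]
print("plate z %.4f -> origin above seat %.1f mm"%(z,(z-.1)*1000), m.sum(),h[max(0,k-2):k+3],"tilt",c[:2].round(3))
if len(g)>30: print("grip top n",len(g),cv2.minAreaRect(g[:,:2].astype(np.float32)*1000))
print(st["time_s"],t.round(4),"F",st["wrist_force"].round(1),"M",st["ft_torque"].round(3),"gap",round(st["finger_gap"],3),"yaw_y",round(np.degrees(np.arctan2(R[1,1],R[0,1])),1),"j6",st["joint_pos"][5].round(3),"to go",(R.T@(np.array([.473,.1619,t[2]])-t)*1000).round(2))
if len(sys.argv)>1: cv2.imwrite("pics/%s.png"%sys.argv[1],s["frame"][...,::-1])
E
python3 chk.py f
```

```text
plate z 0.1075 -> origin above seat 7.5 mm 4302 [ 104  846 2009  694   49] tilt [-0.01  0.01]
grip top n 2034 ((473.227294921875, 158.3944854736328), (35.80050277709961, 36.50275802612305), 6.323664665222168)
9.5 [0.4732 0.1613 0.1209] F [ 0.6  0.1 -0.1] M [-0.017 -0.022 -0.016] gap 0.191 yaw_y -116.6 j6 2.136 to go [-0.43 -0.49 -0.  ]
```

View pics/f.png

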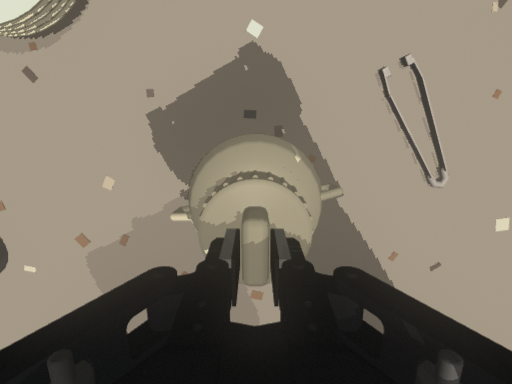

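The wrist view shows the lid seated level on the neck, with its plate at about px (256,210) and the fingers loose around the grip. Its origin is 7.5 mm above the seat, at the low end of the threads. I'll start turning anticlockwise.

Emit:
jog_arm --steps '[{"tx": -0.4, "ty": -0.4, "tz": 0, "ax": 0, "ay": 0, "az": -0.05}, {"tx": -0.4, "ty": -0.4, "tz": 0, "ax": 0, "ay": 0, "az": -0.1}, {"tx": -0.4, "ty": -0.4, "tz": 0, "ax": 0, "ay": 0, "az": -0.15}, {"tx": -0.4, "ty": -0.4, "tz": 0, "ax": 0, "ay": 0, "az": -0.2}, {"tx": -0.4, "ty": -0.4, "tz": 0, "ax": 0, "ay": 0, "az": -0.25}]'

```text
time_s: 10.0
tcp_pos: [0.4733, 0.1616, 0.1209]
ee_rot: [[0.978, -0.211, 0.001], [-0.211, -0.978, -0.0], [0.001, -0.0, -1.0]]
wrist_force: [-0.8, -1.6, 3.1]
finger_gap: 0.193
```

```bash
sed -i 's/^g=P.*/R2=np.array(R); gg=rel[(abs(P[:,2]-z-.024)<.0025)\&(abs(rel[:,1])<.012)\&(rel[:,0]>0.002)\&(rel[:,0]<.021)]; g=gg/; s/^if len(g)>30.*/if len(g)>30: a=cv2.minAreaRect(g[:,:2].astype(np.float32)*1000); print("grip in tool",len(g),np.round(a[0],1),np.round(a[1],1),round(a[2],1))/' chk.py; python3 chk.py
```

```text
plate z 0.1079 -> origin above seat 7.9 mm 4197 [  13  317 1705 1432  193] tilt [-0.012  0.   ]
grip in tool 938 [ 8.8 -0.2] [21.2 19. ] 49.9
10.05 [0.4733 0.1616 0.121 ] F [-0.4 -0.6  1.2] M [-0.171 -0.01  -0.056] gap 0.196 yaw_y -102.1 j6 1.884 to go [-0.32 -0.19 -0.  ]
```

Emit:
jog_arm --steps '[{"tx": 0, "ty": 0, "tz": 0, "ax": 0, "ay": 0, "az": -0.05}, {"tx": 0, "ty": 0, "tz": 0, "ax": 0, "ay": 0, "az": -0.1}, {"tx": 0, "ty": 0, "tz": 0, "ax": 0, "ay": 0, "az": -0.15}, {"tx": 0, "ty": 0, "tz": 0, "ax": 0, "ay": 0, "az": -0.2}, {"tx": 0, "ty": 0, "tz": 0, "ax": 0, "ay": 0, "az": -0.25}]'

```text
time_s: 10.55
tcp_pos: [0.4739, 0.1617, 0.1217]
ee_rot: [[0.999, 0.036, 0.003], [0.036, -0.999, 0.0], [0.003, 0.0, -1.0]]
wrist_force: [-0.1, -1.2, 6.9]
finger_gap: 0.193
```

```bash
python3 chk.py
```

```text
plate z 0.1087 -> origin above seat 8.7 mm 3963 [  13  427 1885 1090  106] tilt [-0.013 -0.008]
grip in tool 955 [ 9.  -0.2] [20.9 19.5] 46.5
10.6 [0.4739 0.1617 0.1218] F [-1.  -0.7  5.8] M [-0.167  0.069 -0.198] gap 0.191 yaw_y -87.8 j6 1.635 to go [-0.89 -0.21 -0.  ]
```

Emit:
jog_arm --steps '[{"tx": -0.6, "ty": 0, "tz": -1.5, "ax": 0, "ay": 0, "az": -0.05}, {"tx": -0.6, "ty": 0, "tz": -2, "ax": 0, "ay": 0, "az": -0.1}, {"tx": -0.6, "ty": 0, "tz": -2, "ax": 0, "ay": 0, "az": -0.15}, {"tx": -0.6, "ty": 0, "tz": -2.5, "ax": 0, "ay": 0, "az": -0.2}, {"tx": -0.6, "ty": 0, "tz": -2.5, "ax": 0, "ay": 0, "az": -0.25}]'

```text
time_s: 11.1
tcp_pos: [0.4725, 0.1617, 0.1233]
ee_rot: [[0.959, 0.283, 0.001], [0.283, -0.959, 0.0], [0.001, 0.0, -1.0]]
wrist_force: [-0.0, -0.3, 3.1]
finger_gap: 0.195
```

```bash
python3 chk.py
```

```text
plate z 0.1103 -> origin above seat 10.3 mm 4110 [ 148 1057 2054  494   15] tilt [-0.011 -0.002]
grip in tool 970 [10.7 -0. ] [17.4 23.9] 0.2
11.15 [0.4726 0.1617 0.1233] F [ 0.3 -0.4  2.5] M [-0.106 -0.063 -0.066] gap 0.187 yaw_y -73.5 j6 1.385 to go [ 0.47 -0.02  0.  ]
```

Emit:
jog_arm --steps '[{"tx": 0.3, "ty": 0, "tz": -0.5, "ax": 0, "ay": 0, "az": -0.05}, {"tx": 0.3, "ty": 0, "tz": -0.8, "ax": 0, "ay": 0, "az": -0.1}, {"tx": 0.3, "ty": 0, "tz": -1, "ax": 0, "ay": 0, "az": -0.15}, {"tx": 0.3, "ty": 0, "tz": -1.2, "ax": 0, "ay": 0, "az": -0.2}]'

```text
time_s: 11.55
tcp_pos: [0.4727, 0.1618, 0.1243]
ee_rot: [[0.884, 0.467, 0.001], [0.467, -0.884, 0.0], [0.001, 0.0, -1.0]]
wrist_force: [1.2, -0.1, 0.8]
finger_gap: 0.19
```

```bash
python3 chk.py
```

```text
plate z 0.1113 -> origin above seat 11.3 mm 4022 [ 113 1080 2010  491   21] tilt [-0.007 -0.005]
grip in tool 980 [ 9.4 -0.3] [21.6 18.9] 49.2
11.6 [0.4727 0.1618 0.1243] F [0.4 0.2 2.1] M [-0.063 -0.037 -0.019] gap 0.192 yaw_y -62.1 j6 1.186 to go [0.31 0.06 0.  ]
```

Emit:
jog_arm --steps '[{"tx": 0.2, "ty": 0, "tz": -0.3, "ax": 0, "ay": 0, "az": -0.05}, {"tx": 0.2, "ty": 0, "tz": -0.6, "ax": 0, "ay": 0, "az": -0.1}, {"tx": 0.2, "ty": 0, "tz": -0.9, "ax": 0, "ay": 0, "az": -0.15}, {"tx": 0.2, "ty": 0, "tz": -1.2, "ax": 0, "ay": 0, "az": -0.2}]'

```text
time_s: 12.0
tcp_pos: [0.4727, 0.1619, 0.1253]
ee_rot: [[0.774, 0.633, 0.0], [0.633, -0.774, 0.0], [0.0, 0.0, -1.0]]
wrist_force: [0.8, 0.1, 0.7]
finger_gap: 0.189
```

```bash
python3 chk.py
```

```text
plate z 0.1123 -> origin above seat 12.3 mm 3947 [ 109 1083 1952  513   19] tilt [-0.006 -0.007]
grip in tool 987 [10.9 -0. ] [17.8 23.9] 0.1
12.05 [0.4727 0.1619 0.1253] F [ 0.8 -0.   0.1] M [ 0.033 -0.029 -0.015] gap 0.188 yaw_y -50.6 j6 0.987 to go [0.24 0.24 0.  ]
```

The plate height is following the TCP exactly, so the lid may be jammed in the fingers. I'll loosen slightly and back off the twist to see where it really rests.

Emit:
jog_arm --steps '[{"tx": 0.2, "ty": 0.2, "tz": 0, "ax": 0, "ay": 0, "az": 0.03}, {"tx": 0.2, "ty": 0.2, "tz": 0, "ax": 0, "ay": 0, "az": 0.04}, {"tx": 0.2, "ty": 0.2, "tz": 0, "ax": 0, "ay": 0, "az": 0.04}]' --hand 0.77

```text
time_s: 12.35
tcp_pos: [0.4726, 0.1619, 0.125]
ee_rot: [[0.799, 0.601, -0.0], [0.601, -0.799, -0.0], [-0.0, -0.0, -1.0]]
wrist_force: [0.5, -0.5, 0.1]
finger_gap: 0.224
```

```bash
python3 chk.py g
```

```text
plate z 0.1124 -> origin above seat 12.4 mm 3967 [  89  965 2025  603   28] tilt [-0.008 -0.006]
grip in tool 947 [10.7 -0. ] [23.9 17.3] 89.9
12.4 [0.4727 0.1619 0.1251] F [ 0.1  0.4 -0.5] M [ 0.041  0.012 -0.074] gap 0.228 yaw_y -53.0 j6 1.028 to go [ 0.23  0.18 -0.  ]
```

View pics/g.png

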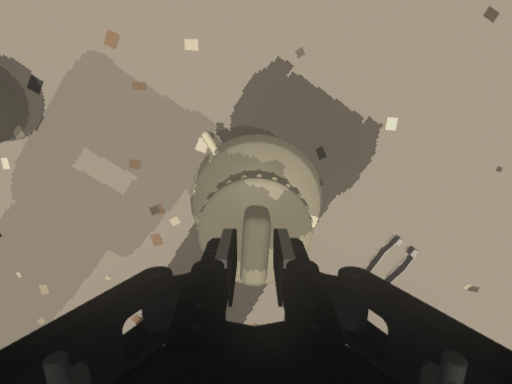

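The lid stays at 12.4 mm with the fingers clear on both sides (grip at px (256,245)). So it really is riding up the threads and is near their high end. I'll continue anticlockwise in small steps at constant height.

Emit:
jog_arm --steps '[{"tx": 0.2, "ty": 0.1, "tz": 0, "ax": 0, "ay": 0, "az": -0.05}, {"tx": 0.2, "ty": 0.1, "tz": 0, "ax": 0, "ay": 0, "az": -0.1}, {"tx": 0.2, "ty": 0.1, "tz": 0, "ax": 0, "ay": 0, "az": -0.13}]' --hand 0.8

```text
time_s: 12.7
tcp_pos: [0.4729, 0.1621, 0.1251]
ee_rot: [[0.713, 0.701, -0.0], [0.701, -0.713, 0.0], [0.0, -0.0, -1.0]]
wrist_force: [0.5, -0.1, 0.3]
finger_gap: 0.199
```

```bash
python3 chk.py
```

```text
plate z 0.1122 -> origin above seat 12.2 mm 3903 [ 178 1151 1819  430   21] tilt [-0.02   0.001]
grip in tool 946 [10.1  0.2] [20.2 18.5] 51.0
12.75 [0.4729 0.1621 0.1251] F [0.5 0.1 0.6] M [0.126 0.011 0.029] gap 0.199 yaw_y -45.5 j6 0.896 to go [-0.05  0.2  -0.  ]
```

Emit:
jog_arm --steps '[{"tx": 0, "ty": 0.1, "tz": 0, "ax": 0, "ay": 0, "az": -0.04}, {"tx": 0, "ty": 0.1, "tz": 0, "ax": 0, "ay": 0, "az": -0.08}, {"tx": 0, "ty": 0.1, "tz": 0, "ax": 0, "ay": 0, "az": -0.12}]'

```text
time_s: 13.05
tcp_pos: [0.4732, 0.1617, 0.1252]
ee_rot: [[0.624, 0.781, 0.0], [0.781, -0.624, -0.0], [-0.0, 0.0, -1.0]]
wrist_force: [0.6, -0.9, 0.5]
finger_gap: 0.201
```

```bash
python3 chk.py
```

```text
plate z 0.1044 -> origin above seat 4.4 mm 4678 [ 149  837 1909  591   36] tilt [-0.013 -0.012]
grip in tool 784 [10.2  0.1] [16.2 23.7] 0.4
13.1 [0.4732 0.1617 0.1252] F [ 0.2  0.2 -0.3] M [-0.121 -0.067 -0.031] gap 0.201 yaw_y -38.6 j6 0.776 to go [ 0.01 -0.26 -0.  ]
```

The lid dropped 8 mm into the gaps: 12.2 to 4.4 mm, against 5 mm nominal. I'll lower the fingers around the grip and screw clockwise.

Emit:
jog_arm --steps '[{"tx": 0, "ty": -0.1, "tz": 4, "ax": 0, "ay": 0, "az": 0}, {"tx": 0, "ty": -0.1, "tz": 8, "ax": 0, "ay": 0, "az": 0.05}, {"tx": 0, "ty": -0.1, "tz": 11, "ax": 0, "ay": 0, "az": 0.1}, {"tx": 0, "ty": -0.1, "tz": 11, "ax": 0, "ay": 0, "az": 0.15}, {"tx": 0, "ty": -0.1, "tz": 11, "ax": 0, "ay": 0, "az": 0.2}]'

```text
time_s: 13.6
tcp_pos: [0.4727, 0.162, 0.1137]
ee_rot: [[0.77, 0.638, -0.001], [0.638, -0.77, 0.0], [-0.001, -0.001, -1.0]]
wrist_force: [-0.7, 0.2, 0.9]
finger_gap: 0.203
```

Emit:
jog_arm --steps '[{"tx": 0, "ty": 0, "tz": 0, "ax": 0, "ay": 0, "az": 0.05}, {"tx": 0, "ty": 0, "tz": 0, "ax": 0, "ay": 0, "az": 0.1}, {"tx": 0, "ty": 0, "tz": 0, "ax": 0, "ay": 0, "az": 0.15}, {"tx": 0, "ty": 0, "tz": 0, "ax": 0, "ay": 0, "az": 0.2}]'

```text
time_s: 14.0
tcp_pos: [0.4728, 0.1619, 0.1137]
ee_rot: [[0.881, 0.473, -0.001], [0.473, -0.881, -0.0], [-0.001, -0.0, -1.0]]
wrist_force: [-0.2, -0.3, 0.1]
finger_gap: 0.198
```

```bash
python3 chk.py
```

```text
plate z 0.1043 -> origin above seat 4.3 mm 5679 [ 172 1094 1927  627   35] tilt [-0.001 -0.005]
grip in tool 919 [ 9.8 -0. ] [15.6 23.7] 1.4
14.05 [0.4727 0.1619 0.1137] F [-0.7 -0.1 -0.4] M [-0.017 -0.078 -0.033] gap 0.204 yaw_y -61.9 j6 1.182 to go [ 0.24  0.14 -0.  ]
```

Emit:
jog_arm --steps '[{"tx": 0.2, "ty": 0.1, "tz": 0, "ax": 0, "ay": 0, "az": 0.05}, {"tx": 0.2, "ty": 0.1, "tz": 0, "ax": 0, "ay": 0, "az": 0.1}, {"tx": 0.2, "ty": 0.1, "tz": 0, "ax": 0, "ay": 0, "az": 0.15}, {"tx": 0.2, "ty": 0.1, "tz": 0, "ax": 0, "ay": 0, "az": 0.2}]'

```text
time_s: 14.45
tcp_pos: [0.473, 0.1619, 0.1137]
ee_rot: [[0.957, 0.289, -0.001], [0.289, -0.957, -0.0], [-0.001, -0.0, -1.0]]
wrist_force: [-0.2, -0.0, -1.8]
finger_gap: 0.199
```

```bash
python3 chk.py
```

```text
plate z 0.1033 -> origin above seat 3.3 mm 5618 [ 195 1205 1888  499   16] tilt [-0.008 -0.004]
grip in tool 903 [10.1 -0.1] [16.2 23.9] 0.5
14.5 [0.473  0.1619 0.1137] F [ 0.3 -0.6 -0.1] M [-0.017 -0.054  0.02 ] gap 0.202 yaw_y -73.2 j6 1.381 to go [ 0.    0.03 -0.  ]
```

Sinking at about 1 mm per 11.5° as expected. Continuing.

Emit:
jog_arm --steps '[{"tx": 0, "ty": 0, "tz": 0.5, "ax": 0, "ay": 0, "az": 0.05}, {"tx": 0, "ty": 0, "tz": 1, "ax": 0, "ay": 0, "az": 0.1}, {"tx": 0, "ty": 0, "tz": 1.5, "ax": 0, "ay": 0, "az": 0.15}, {"tx": 0, "ty": 0, "tz": 2, "ax": 0, "ay": 0, "az": 0.2}]'

```text
time_s: 14.9
tcp_pos: [0.4736, 0.1619, 0.1125]
ee_rot: [[0.996, 0.095, 0.001], [0.095, -0.996, -0.0], [0.001, 0.0, -1.0]]
wrist_force: [0.3, 0.3, 2.3]
finger_gap: 0.201
```

```bash
python3 chk.py
```

```text
plate z 0.1019 -> origin above seat 1.9 mm 5562 [  36  347 1631 1523  180] tilt [-0.016  0.002]
grip in tool 902 [10.1  0. ] [23.8 16.1] 90.0
14.95 [0.4736 0.1619 0.1124] F [ 0.6 -0.1  2. ] M [-0.073 -0.022 -0.008] gap 0.2 yaw_y -84.7 j6 1.58 to go [-0.59 -0.03 -0.  ]
```

Emit:
jog_arm --steps '[{"tx": -0.4, "ty": 0, "tz": -0.5, "ax": 0, "ay": 0, "az": 0.05}, {"tx": -0.4, "ty": 0, "tz": -0.5, "ax": 0, "ay": 0, "az": 0.1}, {"tx": -0.4, "ty": 0, "tz": -0.5, "ax": 0, "ay": 0, "az": 0.15}]'

```text
time_s: 15.25
tcp_pos: [0.4727, 0.1619, 0.1124]
ee_rot: [[0.999, -0.055, -0.0], [-0.055, -0.999, -0.0], [-0.0, 0.0, -1.0]]
wrist_force: [0.1, -0.3, -1.4]
finger_gap: 0.201
```

```bash
python3 chk.py
```

```text
plate z 0.1019 -> origin above seat 1.9 mm 5748 [  44  404 1643 1561  227] tilt [-0.002 -0.007]
grip in tool 884 [ 9.9 -0. ] [23.9 15.7] 89.5
15.3 [0.4726 0.1619 0.1124] F [-0.3  0.1  0.6] M [-0.018  0.025  0.055] gap 0.201 yaw_y -93.2 j6 1.73 to go [ 0.36 -0.02 -0.  ]
```

Emit:
jog_arm --steps '[{"tx": 0.2, "ty": 0, "tz": 0.3, "ax": 0, "ay": 0, "az": -0.03}, {"tx": 0.2, "ty": 0, "tz": 0.6, "ax": 0, "ay": 0, "az": 0.03}, {"tx": 0.2, "ty": 0, "tz": 1, "ax": 0, "ay": 0, "az": 0.08}, {"tx": 0.2, "ty": 0, "tz": 1.3, "ax": 0, "ay": 0, "az": 0.12}]'

```text
time_s: 15.7
tcp_pos: [0.4733, 0.1618, 0.1115]
ee_rot: [[0.985, -0.173, 0.001], [-0.173, -0.985, -0.0], [0.001, 0.0, -1.0]]
wrist_force: [-0.6, -0.8, 1.5]
finger_gap: 0.201
```

```bash
python3 chk.py
```

```text
plate z 0.1009 -> origin above seat 0.9 mm 5661 [  39  390 1721 1439  181] tilt [-0.009  0.001]
grip in tool 901 [ 9.7 -0. ] [23.9 15.4] 90.0
15.75 [0.4733 0.1618 0.1115] F [-0.3 -1.6  0.4] M [-0.09  -0.064  0.012] gap 0.195 yaw_y -100.0 j6 1.848 to go [-0.32 -0.06 -0.  ]
```

Emit:
jog_arm --steps '[{"tx": -0.2, "ty": 0, "tz": 0.3, "ax": 0, "ay": 0, "az": 0.03}, {"tx": -0.2, "ty": 0, "tz": 0.6, "ax": 0, "ay": 0, "az": 0.06}, {"tx": -0.2, "ty": 0, "tz": 0.9, "ax": 0, "ay": 0, "az": 0.1}]'

```text
time_s: 16.05
tcp_pos: [0.4734, 0.1618, 0.111]
ee_rot: [[0.963, -0.27, 0.001], [-0.27, -0.963, -0.0], [0.001, 0.0, -1.0]]
wrist_force: [0.2, -0.9, 2.2]
finger_gap: 0.199
```

```bash
python3 chk.py
```

```text
plate z 0.1004 -> origin above seat 0.4 mm 5681 [ 139  925 2058  620   27] tilt [-0.012  0.002]
grip in tool 887 [10.  0.] [23.8 15.9] 89.4
16.1 [0.4734 0.1618 0.1109] F [ 0.3 -1.   1.9] M [-0.152 -0.149 -0.032] gap 0.204 yaw_y -105.7 j6 1.948 to go [-0.39  0.03 -0.  ]
```

Emit:
jog_arm --steps '[{"tx": -0.2, "ty": 0, "tz": 0.2, "ax": 0, "ay": 0, "az": 0.03}, {"tx": -0.2, "ty": 0, "tz": 0.4, "ax": 0, "ay": 0, "az": 0.06}, {"tx": -0.2, "ty": 0, "tz": 0.6, "ax": 0, "ay": 0, "az": 0.08}]'

```text
time_s: 16.4
tcp_pos: [0.4734, 0.1619, 0.1106]
ee_rot: [[0.938, -0.346, 0.002], [-0.346, -0.938, -0.0], [0.002, -0.0, -1.0]]
wrist_force: [1.6, -1.4, 4.9]
finger_gap: 0.203
```

```bash
python3 chk.py
```

```text
plate z 0.1000 -> origin above seat -0.0 mm 5717 [ 343 1569 1608  230   20] tilt [-0.008  0.001]
grip in tool 892 [ 9.8 -0. ] [15.5 23.9] 0.5
16.45 [0.4734 0.1619 0.1105] F [-0.2 -1.8  5.1] M [-0.285 -0.12   0.129] gap 0.202 yaw_y -110.3 j6 2.027 to go [-0.34  0.1  -0.  ]
```

Reading is about 0.0 mm. I'll turn a little further with no down-push, watching the torque and height.

Emit:
jog_arm --steps '[{"tx": -0.2, "ty": 0.1, "tz": -0.4, "ax": 0, "ay": 0, "az": 0.02}, {"tx": -0.2, "ty": 0.1, "tz": -0.4, "ax": 0, "ay": 0, "az": 0.04}, {"tx": -0.2, "ty": 0.1, "tz": -0.4, "ax": 0, "ay": 0, "az": 0.06}]'

```text
time_s: 16.75
tcp_pos: [0.4728, 0.1618, 0.1106]
ee_rot: [[0.915, -0.403, 0.001], [-0.403, -0.915, -0.0], [0.001, 0.0, -1.0]]
wrist_force: [0.4, -2.1, 4.0]
finger_gap: 0.203
```

```bash
python3 chk.py; python3 chk.py|tail -1
```

```text
plate z 0.1001 -> origin above seat 0.1 mm 5854 [ 275 1362 1861  369   21] tilt [-0.007 -0.003]
grip in tool 893 [10.  0.] [15.9 23.8] 0.1
16.8 [0.4727 0.1618 0.1105] F [ 1.3 -2.   4.3] M [-0.417 -0.264  0.067] gap 0.2 yaw_y -113.8 j6 2.09 to go [ 0.23 -0.22  0.  ]
16.85 [0.4727 0.1618 0.1105] F [ 0.9 -2.5  4.7] M [-0.478 -0.237  0.098] gap 0.199 yaw_y -113.7 j6 2.088 to go [ 0.23 -0.24  0.  ]
```

Emit:
jog_arm --steps '[{"tx": 0, "ty": 0, "tz": -0.5, "ax": 0, "ay": 0, "az": -0.04}, {"tx": 0, "ty": 0, "tz": -0.5, "ax": 0, "ay": 0, "az": -0.05}, {"tx": 0, "ty": 0, "tz": -0.5, "ax": 0, "ay": 0, "az": -0.05}]' --hand 0.77

```text
time_s: 17.15
tcp_pos: [0.4715, 0.1621, 0.11]
ee_rot: [[0.934, -0.357, -0.002], [-0.357, -0.934, 0.0], [-0.002, 0.0, -1.0]]
wrist_force: [0.1, 0.9, -0.3]
finger_gap: 0.23
```

```bash
python3 chk.py h
```

```text
plate z 0.0996 -> origin above seat -0.4 mm 6132 [  99  684 2164 1052   67] tilt [-0.015  0.011]
grip in tool 965 [10.6  0. ] [17.2 23.8] 2.4
17.2 [0.4717 0.1621 0.1101] F [-0.4  0.7 -0.1] M [-0.03  -0.034 -0.028] gap 0.228 yaw_y -110.9 j6 2.038 to go [ 1.3  -0.29 -0.  ]
```

View pics/h.png

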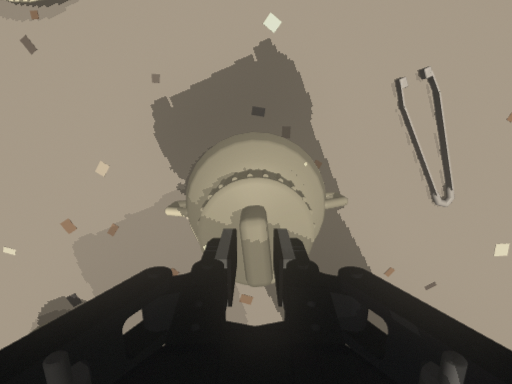

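With the fingers loosened, the height is -0.4 mm. The dropped state read 4.4 mm against 5 nominal, so this matches home with a bias of about -0.5 mm. One more gentle turn as a feel check.

Emit:
jog_arm --steps '[{"tx": 0.6, "ty": -0.2, "tz": -1.5, "ax": 0, "ay": 0, "az": 0.02}, {"tx": 0.6, "ty": -0.2, "tz": -1.5, "ax": 0, "ay": 0, "az": 0.05}, {"tx": 0.6, "ty": -0.2, "tz": -1.5, "ax": 0, "ay": 0, "az": 0.08}, {"tx": 0.6, "ty": -0.2, "tz": -1.5, "ax": 0, "ay": 0, "az": 0.1}]' --hand 0.8

```text
time_s: 17.6
tcp_pos: [0.473, 0.1619, 0.1122]
ee_rot: [[0.893, -0.45, -0.0], [-0.45, -0.893, 0.0], [-0.0, 0.0, -1.0]]
wrist_force: [0.0, 0.3, -0.9]
finger_gap: 0.201
```

```bash
python3 chk.py; python3 chk.py|tail -1
```

```text
plate z 0.0995 -> origin above seat -0.5 mm 5642 [  96  831 2049  749   42] tilt [-0.014  0.009]
grip in tool 911 [ 9.2 -1.6] [18.3 20.2] 36.4
17.65 [0.473  0.1619 0.1122] F [-0.9  0.1  0. ] M [-0.116  0.009  0.019] gap 0.197 yaw_y -116.7 j6 2.14 to go [ 0.02  0.   -0.  ]
17.7 [0.473  0.1619 0.1122] F [ 0.5 -0.7 -0.7] M [-0.033 -0.008  0.012] gap 0.2 yaw_y -116.6 j6 2.138 to go [ 0.02  0.04 -0.  ]
```

Emit:
jog_arm --steps '[{"tx": 0, "ty": 0, "tz": 0, "ax": 0, "ay": 0, "az": 0.02}, {"tx": 0, "ty": 0, "tz": 0, "ax": 0, "ay": 0, "az": 0.04}, {"tx": 0, "ty": 0, "tz": 0, "ax": 0, "ay": 0, "az": 0.06}]'

```text
time_s: 18.0
tcp_pos: [0.473, 0.1619, 0.1122]
ee_rot: [[0.865, -0.502, -0.0], [-0.502, -0.865, -0.0], [-0.0, 0.0, -1.0]]
wrist_force: [-0.1, -0.3, 0.1]
finger_gap: 0.2
```

```bash
python3 chk.py; python3 chk.py|tail -1
```

```text
plate z 0.0995 -> origin above seat -0.5 mm 5623 [ 106  857 1991  763   44] tilt [-0.013  0.009]
grip in tool 917 [ 9.1 -1.4] [18.5 19.8] 36.4
18.05 [0.473  0.1619 0.1123] F [-0.3 -0.  -0.1] M [-0.043  0.021 -0.013] gap 0.202 yaw_y -120.2 j6 2.2 to go [-0.02  0.04  0.  ]
18.1 [0.473  0.1619 0.1123] F [ 0.4 -0.6 -0.1] M [-0.059  0.059  0.017] gap 0.202 yaw_y -120.1 j6 2.198 to go [-0.03  0.04  0.  ]
```

Emit:
jog_arm --steps '[{"tx": 0, "ty": 0, "tz": 0, "ax": 0, "ay": 0, "az": 0.02}, {"tx": 0, "ty": 0, "tz": 0, "ax": 0, "ay": 0, "az": 0.04}, {"tx": 0, "ty": 0, "tz": 0, "ax": 0, "ay": 0, "az": 0.06}]'

```text
time_s: 18.4
tcp_pos: [0.473, 0.1619, 0.1123]
ee_rot: [[0.833, -0.553, -0.0], [-0.553, -0.833, -0.0], [-0.0, 0.0, -1.0]]
wrist_force: [-1.0, -0.6, -0.2]
finger_gap: 0.198
```

```bash
python3 chk.py i; python3 chk.py|tail -1
```

```text
plate z 0.0996 -> origin above seat -0.4 mm 5625 [  71  666 1989  969   68] tilt [-0.014  0.006]
grip in tool 900 [ 9.1 -1. ] [18.3 20.6] 31.2
18.45 [0.473  0.1619 0.1124] F [ 0.2 -0.9 -0.3] M [-0.052  0.123  0.104] gap 0.203 yaw_y -123.6 j6 2.26 to go [-0.01  0.    0.  ]
18.5 [0.473  0.1619 0.1123] F [-0.4 -0.1  0.1] M [-0.123  0.14   0.006] gap 0.198 yaw_y -123.5 j6 2.258 to go [-0.01  0.01  0.  ]
```

View pics/i.png

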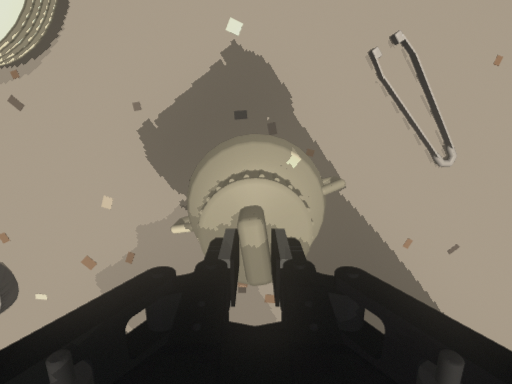

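The grip (px (253,208) to (261,285)) lags the tool by about 6° and touches the pads. The height has stayed at -0.4 to -0.5 mm through the last ~12° of free tool turning, so the lid is home. I'll unwind the slack, open and retreat.

Emit:
jog_arm --steps '[{"tx": 0, "ty": 0, "tz": 0, "ax": 0, "ay": 0, "az": -0.06}, {"tx": 0, "ty": 0, "tz": 0, "ax": 0, "ay": 0, "az": -0.1}, {"tx": 0, "ty": 0, "tz": 0, "ax": 0, "ay": 0, "az": -0.1}]' --hand 0.6

```text
time_s: 18.8
tcp_pos: [0.4733, 0.162, 0.1125]
ee_rot: [[0.885, -0.466, 0.001], [-0.466, -0.885, 0.0], [0.0, -0.001, -1.0]]
wrist_force: [0.2, -2.0, 0.4]
finger_gap: 0.4
```

Emit:
jog_arm --steps '[{"tx": 0, "ty": 0, "tz": -5, "ax": 0, "ay": 0, "az": 0}, {"tx": 0, "ty": 0, "tz": -20, "ax": 0, "ay": 0, "az": 0}, {"tx": 0, "ty": 0, "tz": -50, "ax": 0, "ay": 0, "az": 0}, {"tx": 0, "ty": 0, "tz": -90, "ax": 0, "ay": 0, "az": 0}, {"tx": 0, "ty": 0, "tz": -110, "ax": 0, "ay": 0, "az": 0}]'

```text
time_s: 19.3
tcp_pos: [0.4746, 0.1622, 0.2264]
ee_rot: [[0.885, -0.466, 0.006], [-0.466, -0.885, 0.001], [0.005, -0.003, -1.0]]
wrist_force: [-0.7, 0.1, -0.4]
finger_gap: 0.403
```

```bash
python3 chk.py j; python3 - <<'E'
from h import *
for n in ["top","side"]:
    s=viewer.snapshot(n); P,_=pts(s,np.ones((384,512),bool)); Q=P[(np.hypot(P[:,0]-.473,P[:,1]-.1619)<.033)&(P[:,2]>.085)&(P[:,2]<.14)]
    print(n,np.histogram(Q[:,2],bins=np.arange(.085,.141,.005))[0],np.percentile(Q[:,2],98))
w=viewer.snapshot("wrist"); P,uv=pts(w,np.ones((384,512),bool)); d=np.hypot(P[:,0]-.473,P[:,1]-.1619)
p=(d<.032)&(abs(P[:,2]-.1)<.006); g=P[(d<.03)&(abs(P[:,2]-.124)<.005)]
print("plate",np.median(P[p,2]),cv2.minEnclosingCircle(P[p][:,:2].astype(np.float32)*1000))
print("grip",len(g),np.median(g[:,2]),cv2.minAreaRect(g[:,:2].astype(np.float32)*1000))
A=np.c_[P[p][:,:2]-[.473,.1619],np.ones(p.sum())]; print("tilt",np.linalg.lstsq(A,P[p,2],rcond=None)[0])
E
```

```text
plate z 0.0995 -> origin above seat -0.5 mm 1579 [ 33 334 617 237  28] tilt [-0.013  0.009]
grip in tool 218 [8.9 1.1] [13.7 13.3] 0.0
19.35 [0.476  0.1624 0.2291] F [ 1.6 -0.3  2. ] M [ 0.043 -0.058  0.034] gap 0.398 yaw_y -117.8 j6 2.158 to go [-2.45  1.81 -0.03]
top [0 0 0 1 1 0 0 0 0 0 0] 0.10518653176964061
side [ 10  10 316  34  24  25  27  71   2   0   0] 0.12362092945811431
plate 0.099472908541555 ((473.0042724609375, 161.8913116455078), 31.986371994018555)
grip 633 0.12372315843921274 ((473.4989318847656, 162.4867401123047), (13.990737915039062, 37.483070373535156), 65.67869567871094)
tilt [0.00065621 0.00421067 0.09948952]
```

View pics/j.png

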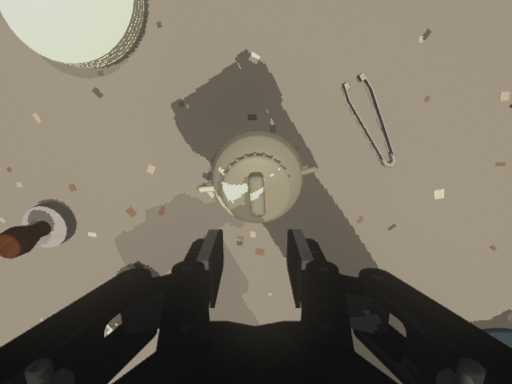

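The lid sits level and centred on the bowl (px (256,190)), the gripper is clear above it, and the tongs, saucers and tamper look undisturbed. Plate z is 0.0995 and grip top 0.1237, against 0.100 and 0.124 nominal.

```bash
python3 -c "
from bench import job; print(job.hand_in())"
```

```text
the job is handed in; nothing more can be done
None
```

The lid is back on the sugar bowl and screwed down, and I handed the job in at about 19.5 s.

- **Setting down:** I gripped the lid by its finger grip and set it level on the neck. First contact came 7.5 mm above the seat, at the low end of the threads.
- **Turning back:** With loose fingers I turned it anticlockwise about 75°. It rode up to about 12.3 mm above the seat, then dropped 8 mm into the gaps.
- **Screwing down:** I turned the tool clockwise about 85°, including slack, until the lid stopped sinking. I then opened the fingers and backed away.

**Last checks:**
- **Height:** The plate top reads 99.5 mm against 100 mm nominal, and the grip top 123.7 mm against 124 mm. The plate readings run about 0.5 mm low, so the lid is home to within measuring error.
- **Level and centring:** The tilt is about 0.25°, and the lid is centred within about 1 mm.
- **Forces:** The highest wrist force I read was about 10 N, when the lid first touched down.
- **Hard stop:** I did not feel a sharp stop at the end. I judged "home" from the height staying constant over the last roughly 12° of tool turning.
- **Top camera:** It gave too few depth readings on the lid to use, since the arm was probably in its way.
- **Other things on the counter:** I checked these by eye only. The tongs, saucers and tamper looked undisturbed in the last wrist picture; the rest were not clearly in view. I felt no contact with anything else.

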